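# Close up the condiment caddy and put the toothpick box back

### The job

Tidy the wooden condiment caddy on the restaurant table: slide the pepper box along the tray until it is flush against the built-in sugar box, then put the toothpick box, which stands on the table, into the space that this frees and close it up flush against the pepper box. Set the toothpick box down rather than dropping it in, and do not knock over the teacup, soy jar or soup bowl or shift them by more than 30 mm.

Things in the scene. Friction and masses are not known exactly. Their poses are not given: they have to be found in the camera images.
- caddy: fixed wooden tray 212 (x) x 80 (y) mm, rim 24 high, 10 thick; inside 192 x 60, floor 8 above the table. Origin: centre of its underside. Its -x end is filled by a built-in closed sugar box 60 x 60 of the same pale wood as the loose boxes, top 63 above the table, small knob to 73; the rest of the inside (x -36 to +96 mm) is free. Row from -x: sugar, pepper, toothpick box
- stop (a point): point on the tray floor at the foot of the sugar box's flat face, mid-width (caddy x = -36 mm, y = 0, z = 8 mm); axes as the caddy's: x points along the row away from the sugar box, y across the tray, z up
- pepper_box: loose pale wooden box with a round steel shaker cap on top (3 mm high), standing in the tray with gaps on both sides; 58 (x, along the row) x 54 (y, across) x 72 mm high, about 0.2 kg. Origin: centre of its underside. Its x axis starts roughly along the caddy's x. When flush its origin is 29 mm from the stop.
- toothpick_box: loose pale wooden box, toothpicks in a dark recess on top, upright on the table to the robot's right by the teacup and soy jar; 64 (x) x 54 (y) x 84 mm high, 0.26 kg. Origin: centre of its underside. The 64 mm side goes along the row, either way round (crosswise it does not fit). Flush, its origin is 61 mm from the pepper box's, 90 from the stop; its space is 74 mm long once the pepper box is home
- tea_cup: blue ceramic cup, open, 72 mm across, 75 mm high; origin: centre of its underside
- soy_jar: closed amber glass jar with a black cap, 54 mm across, 95 mm high; origin: centre of its underside
- soup_bowl: black soup bowl, 112 mm across, 70 mm high; origin: centre of its underside

How it is judged:
On the way:
1. the pepper box stands flat and square on the tray floor, flush against the sugar box (gap under 2.5 mm) (x of pepper_box in the frame of stop between 0.026 and 0.0315 m and linear speed of pepper_box below 0.01 m/s and angle between pepper_box's own z axis and vertical below 0.05 rad and angle between the x axis of pepper_box and the x axis of caddy, either way round below 0.05 rad and z of pepper_box in the frame of stop between -0.003 and 0.003 m and y of pepper_box in the frame of stop between -0.006 and 0.006 m), for 0.2 s.
At the end, for the whole second after the job is handed in: Both boxes stand at rest on the tray floor, flat (within 3 mm in height, 3 degrees) and square to the tray (within 3 degrees), let go: the pepper box against the sugar box with a gap under 2.5 mm, the toothpick box next to it, on the side away from the sugar box, with a gap under 3 mm (all of step 1 and linear speed of toothpick_box below 0.01 m/s and angle between toothpick_box's own z axis and vertical below 0.05 rad and angle between the x axis of toothpick_box and the x axis of caddy, either way round below 0.05 rad and z of toothpick_box in the frame of stop between -0.003 and 0.003 m and y of toothpick_box in the frame of stop between -0.006 and 0.006 m and horizontal distance between pepper_box and toothpick_box below 0.064 m and x of toothpick_box in the frame of stop above 0.085 m); the robot touches nothing.
It fails at once if the teacup, the soy jar or the soup bowl is moved more than 30 mm or knocked over (distance of any of tea_cup, soy_jar, soup_bowl from where it was at the start of the episode above 0.03 m or angle between any of tea_cup, soy_jar, soup_bowl's own z axis and vertical above 0.5 rad).
It fails at once if the toothpick box is dropped: out of the fingers with its underside more than 30 mm above the table (height (world z) of toothpick_box above 0.03 m and contact force between the fingers and toothpick_box below 0.02 N).
It also fails if it takes over 54 s, if anything falls off the work surface, if the arm or the gripper's body presses on something with over 40 N, if the wrist force passes 120 N, or if a joint passes its speed limit or range.

### The arm

A 7-joint arm with a two-finger parallel gripper is mounted at the origin on the work surface. World frame = base frame: x ahead of the robot, y to its left, z up, the work surface at z = 0. Lengths are in m, angles in rad, forces in N, time in s.
With the tool pointing down it reaches from about 0.4 to 0.875 m from the base axis. Payload 6.5 kg.
Tool frame: the origin (TCP) lies between the finger pads; the fingertips stand 14 mm ahead of it and the grasp point (between the pads) lies 5 mm behind it; z points along the fingers, y is the line along which they close (so a half turn about z gives the same grasp; the last joint's range is limited). The gripper opens to 85 mm and grips with 20 to 120 N. Pads are 22 mm wide; open, the fingers measure 114 mm over their backs; the gripper's body (76 mm by 85 mm) begins 54 mm behind the grasp point. The pads swing forward as they close: fully open they stand 13 mm farther back than shut.
Start: joints at [-1.243, 0.536, -0.004, 1.538, 0.003, 1.067, -0.071], TCP at [0.249, 0.6, 0.245] pointing down, gripper open.
Joint ranges: [-2.7, 2.7], [-0.37, 2.16], [-1.27, 1.26], [0.24, 2.4], [-1.31, 4.45], [0.19, 1.91], [-2.76, 2.76]. Speed limits (rad/s): [2.39, 2.39, 3.14, 3.14, 3.14, 3.14, 3.14].

### API

Orientations are given as a unit quaternion [w, x, y, z].
In Python, from rig import ctrl gives the robot as it stands. The module is installed in compiled form; this text tells all that it offers.
- The arm moves only by the tool move_arm, never from a script. Its argument "deltas" is one flat list of numbers, 7 for each row, row after row: the shift along the world's x, y, z in units of 20 mm (1.0 is 20 mm), then the turn, a rotation vector about the world's x, y, z in units of 4 degrees (1.0 is 4 degrees), then the opening, from 0 (shut) to 1 (fully open). In form: [dx, dy, dz, wx, wy, wz, gripper, dx, dy, dz, wx, wy, wz, gripper, ...]. A call has 1 to 5 rows; each row shifts and turns the commanded pose from where the row before left it; what a row does not reach is not made up. A row lasts 1/12 s, in which the tool goes at most 41.7 mm and 7.16 degrees, less where a joint would pass 70% of its speed; a pose out of reach is approached as far as the arm can. A call with a number of a shift or a turn outside -1 to 1 is refused whole. A call with a gripper value outside its range is refused whole. The fingers move at their own pace and stop on an object; the grip force is fixed at half the most. Time passes only in rows, so rows that do not move let the fingers close. It gives the time, the measured TCP pose, the force, the opening and the grip force at its end, in the units of the state.
- ctrl.state(): the state, without advancing time (a new reading comes with each control period).
- ctrl.snapshot(name): name is "scene" or "top" or "wrist"; returns (picture, depth): 384x512x3 uint8, blue, green, red; 384x512 float32, m along the optical axis (not along the pixel's ray), 0 where there is no reading.
- ctrl.camera_info(name): a dict with "camera_matrix" (3x3 intrinsics, pixels), "pose" (4x4, takes a point from camera to world coordinates). Camera axes: x right, y up, looking along -z (the intrinsics and any distortion apply to the point x, -y, -z); pixel columns grow to the right and rows downward; lengths in m; the calibration is good to about 2 mm. A picture is of the moment at which its call begins: read the wrist's pose just before it. camera_info takes no time and is no camera call; for the wrist camera it gives the pose at the moment of the call.
- ctrl.close_job(): hands the job in; it is judged then, once.
The state is a dict: "time_s": time; "joints": joint angles; "qd": joint speeds; "tau": joint torques, N m; "tcp_pos": TCP position; "tcp_rot": TCP orientation; "wrist_force": force on the tool from outside, world axes, zero at the start; "moment": the same for the moment, N m; "grip_width": finger opening in m; "grip_force": force on a finger pad.
Only numpy, scipy, OpenCV 4.12 (cv2) and the standard library are available. Lean on these libraries where they do the work, as an engineer would, in place of code of your own. Each camera call takes 0.05 s, during which the arm holds its last target. There are 200 camera calls.

## Working session

There is one attempt and no reset: what is moved stays moved. The work goes in short steps, Python scripts to look and compute and a tool call to move; the robot and the scene stay as the last step left them, time stands still between calls to the robot, and variables do not carry over. Pictures are saved under pics/ and viewed, at most 10 in all, crops included, and the job is handed in when it is done.

Besides the shell and the picture viewer there is one more tool, called after "Emit:" as a command line: name --argument value ..., lists and objects as JSON in quotes. move_arm: Moves the arm, as the interface text tells. Shifts and turns lie within -1 to 1; 1 stands for 20 mm of shift or 4 degrees of turn. Its arguments: {"type":"object","properties":{"deltas":{"type":"array","items":{"type":"number","minimum":-1,"maximum":1}}},"required":["deltas"]}

```bash
mkdir -p pics
cat > h.py <<'E'
import numpy as np,cv2
from rig import ctrl
def cloud(name):
    i=ctrl.camera_info(name); img,d=ctrl.snapshot(name)
    K=np.array(i["camera_matrix"]);T=np.array(i["pose"])
    v,u=np.mgrid[:384,:512]
    p=np.stack([(u-K[0,2])/K[0,0]*d,-(v-K[1,2])/K[1,1]*d,-d],-1)
    P=p@T[:3,:3].T+T[:3,3]; P[d==0]=np.nan
    return img,P
E
python3 - <<'E'
from h import *
a,P=cloud("top");b,Q=cloud("scene")
np.savez("c0.npz",a=a,P=P,b=b,Q=Q)
cv2.imwrite("pics/top0.png",a);cv2.imwrite("pics/scene0.png",b)
for n in("top","scene"):
    i=ctrl.camera_info(n);print(n,np.round(i["camera_matrix"],1).tolist(),np.round(i["pose"],3).tolist(),{k for k in i})
s=ctrl.state();print(s["time_s"],s["tcp_pos"],s["tcp_rot"])
E
```

```text
top [[489.5, 0.0, 254.4], [0.0, 489.5, 185.6], [0.0, 0.0, 1.0]] [[-0.008, 0.998, -0.066, 0.48], [-1.0, -0.009, -0.006, -0.089], [-0.007, 0.066, 0.998, 1.221], [0.0, 0.0, 0.0, 1.0]] {'pose', 'camera_matrix'}
scene [[495.3, 0.0, 253.0], [0.0, 495.3, 189.0], [0.0, 0.0, 1.0]] [[-0.415, -0.688, 0.596, 1.309], [0.91, -0.307, 0.279, 0.258], [-0.009, 0.658, 0.753, 0.965], [0.0, 0.0, 0.0, 1.0]] {'pose', 'camera_matrix'}
0.1 [0.24921401 0.59975156 0.2444987 ] [-9.58086241e-05  1.95608808e-01  9.80681705e-01 -7.60127058e-04]
```

View pics/top0.png

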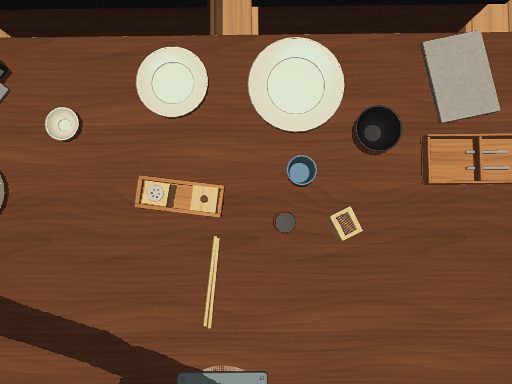

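View pics/scene0.png

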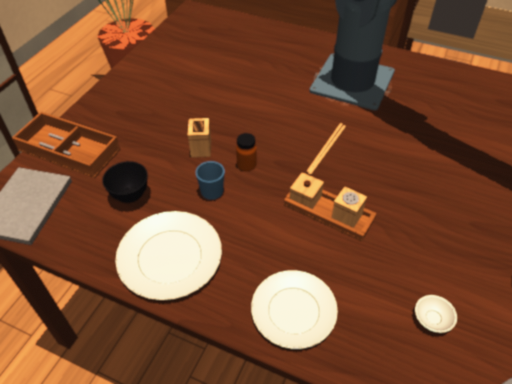

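The top view shows the caddy centred near (180,197): sugar box (knob) at (204,199), pepper box (steel cap) at (155,193). The toothpick box is at (346,223), jar at (285,222), cup at (301,170) and bowl at (379,129). The scene view agrees.

```bash
cat >> h.py <<'E'
def blob(P,box,z0,z1,name=""):
    x0,x1,y0,y1=box
    m=(P[...,0]>x0)&(P[...,0]<x1)&(P[...,1]>y0)&(P[...,1]<y1)&(P[...,2]>z0)&(P[...,2]<z1)
    q=P[m]
    if len(q)<8: print(name,"few",len(q));return
    r=cv2.minAreaRect((q[:,:2]*1000).astype(np.float32))
    print(name,len(q),"mean",np.round(q.mean(0)*1000,1),"rect c",np.round(r[0],1),"sz",np.round(r[1],1),"ang",round(r[2],1),"zmed",round(np.median(q[:,2])*1000,1))
    return q
E
python3 - <<'E'
from h import *
c=np.load("c0.npz")
for n,P in(("top",c["P"]),("scene",c["Q"])):
    print(n); 
    t=P[(P[...,2]<.015)&(P[...,2]>-.015)];print("table z",np.median(t[:,2]))
    if n=="top":
        for k,(u,v) in dict(pep=(155,193),sug=(204,199),tooth=(346,223),cup=(301,170),jar=(285,222),bowl=(379,129)).items(): print(k,P[v,u])
    blob(P,(.34,.54,.04,.20),.068,.09,"pep")
    blob(P,(.34,.54,-.06,.09),.055,.069,"sug")
    blob(P,(.3,.55,-.1,.22),.017,.030,"rim")
    blob(P,(.28,.48,-.40,-.24),.078,.10,"tooth")
    blob(P,(.28,.48,-.22,-.1),.085,.11,"jar")
    blob(P,(.43,.6,-.28,-.13),.065,.09,"cup")
    blob(P,(.5,.75,-.5,-.3),.06,.085,"bowl")
E
```

```text
top
table z 4.6979133466518164e-05
pep [0.54007191 0.15052292 0.07892046]
sug [0.5252859  0.03641946 0.07318231]
tooth [ 0.46659544 -0.29237706  0.09053381]
cup [ 0.59848449 -0.1984952   0.00330474]
jar [ 0.47004254 -0.15200485  0.09225491]
bowl [ 0.7000627  -0.39556683  0.00333804]
pep 311 mean [526.8 142.8  80.1] rect c [524.7 111. ] sz [ 30.5 140.5] ang 0.0 zmed 80.4
sug 427 mean [517.7  37.3  62.6] rect c [519.9  38.7] sz [60.8 46.5] ang 83.6 zmed 62.5
rim 533 mean [509.5  98.   23.6] rect c [528.2 104. ] sz [212.4  67.1] ang 83.2 zmed 23.6
tooth 477 mean [ 457.8 -294.7   84.2] rect c [ 463.8 -295.2] sz [57.5 55.1] ang 25.7 zmed 84.3
jar 262 mean [ 465.2 -151.8   94.6] rect c [ 463.2 -152.1] sz [46.2 32.1] ang 89.5 zmed 94.6
cup 308 mean [ 505.4 -234.9   78.2] rect c [ 519.8 -209.7] sz [152.7 160.3] ang 85.4 zmed 79.8
bowl 377 mean [ 693.4 -384.9   67.7] rect c [ 620.4 -370.2] sz [109.7 252.9] ang 83.2 zmed 67.9
scene
table z 0.0008726206290997629
pep 195 mean [528.  144.6  80.9] rect c [523.6 110.3] sz [139.8  30.8] ang 89.2 zmed 81.2
sug 293 mean [519.4  38.   63.4] rect c [519.8  37.1] sz [63.8 44.4] ang 83.7 zmed 63.5
rim 217 mean [518.6 137.1  23.7] rect c [521.5 102.6] sz [ 55.6 216.9] ang 0.2 zmed 23.8
tooth 230 mean [ 459.4 -297.1   84.5] rect c [ 463.8 -298.9] sz [56.3 55.8] ang 23.8 zmed 84.6
jar 135 mean [ 466.4 -152.9   95.2] rect c [ 462.5 -153.7] sz [34.  47.8] ang 0.6 zmed 95.5
cup 397 mean [ 514.3 -203.    75.8] rect c [ 525.6 -211.1] sz [152.2 150.7] ang 83.8 zmed 74.8
bowl 413 mean [ 681.1 -381.3   67.3] rect c [ 635.2 -337.2] sz [113.8 252.1] ang 52.3 zmed 67.6
```

Refit with corrected windows.

Run:
```python
from h import *
c=np.load("c0.npz")
for n,P in(("top",c["P"]),("scene",c["Q"])):
    print(n)
    blob(P,(.45,.62,.095,.22),.074,.09,"pep")
    blob(P,(.45,.62,.11,.22),.072,.082,"pep2")
    blob(P,(.45,.62,-.03,.09),.055,.067,"sug")
    blob(P,(.45,.62,-.04,.25),.0205,.0275,"rim")
    blob(P,(.4,.57,-.35,-.24),.078,.09,"tooth")
    blob(P,(.4,.54,-.2,-.11),.088,.11,"jar")
    blob(P,(.53,.66,-.25,-.13),.068,.082,"cup")
    blob(P,(.6,.8,-.46,-.3),.06,.078,"bowl")
```

```text
top
pep 575 mean [540.4 148.7  80.8] rect c [540.5 149.2] sz [58.6 54. ] ang 80.5 zmed 80.7
pep2 408 mean [539.9 148.9  79.4] rect c [540.5 149.2] sz [58.6 54. ] ang 80.5 zmed 79.8
sug 585 mean [526.7  37.6  62.6] rect c [526.9  37.9] sz [60.7 59.9] ang 82.5 zmed 62.6
rim 785 mean [534.7 106.   23.9] rect c [535.4 103.1] sz [212.5  79.9] ang 82.6 zmed 23.8
tooth 653 mean [ 466.3 -293.4   84.1] rect c [ 466.7 -293.9] sz [64.1 54.9] ang 26.3 zmed 84.2
jar 343 mean [ 470.1 -151.9   94.6] rect c [ 470. -152.] sz [45.7 45.6] ang 44.7 zmed 94.6
cup 176 mean [ 593.8 -194.    74. ] rect c [ 592.9 -193.4] sz [68.6 69.2] ang 89.8 zmed 74.1
bowl 370 mean [ 697.  -386.4   67.4] rect c [ 691.1 -378.3] sz [109.9 109.9] ang 26.1 zmed 67.9
scene
pep 486 mean [545.8 148.3  81.3] rect c [541.9 147.7] sz [58.7 58.4] ang 80.6 zmed 81.4
pep2 300 mean [548.  148.2  79.4] rect c [542.  147.7] sz [58.7 58.4] ang 80.3 zmed 80.0
sug 483 mean [532.8  37.1  62.8] rect c [529.7  36. ] sz [63.8 64.2] ang 83.7 zmed 63.2
rim 635 mean [556.3 119.1  24.2] rect c [538.7 101.3] sz [212.7  84.2] ang 82.8 zmed 24.2
tooth 359 mean [ 471.3 -294.3   84.2] rect c [ 469.6 -295. ] sz [70.7 54.6] ang 26.9 zmed 84.4
jar 226 mean [ 475.1 -152.4   94.9] rect c [ 472.6 -154. ] sz [51.4 46.2] ang 24.5 zmed 95.4
cup 199 mean [ 594.4 -195.6   73.7] rect c [ 594.9 -194.8] sz [73.1 69.9] ang 39.6 zmed 74.1
bowl 395 mean [ 689.1 -384.8   66.9] rect c [ 692.8 -380.5] sz [112.9 109.2] ang 57.0 zmed 67.5
```

Emit:
move_arm --deltas '[0.583,-0.901,-0.1,0,0,-0.748,1,0.583,-0.901,-0.1,0,0,-0.748,1,0.583,-0.901,-0.1,0,0,-0.748,1,0.583,-0.901,-0.1,0,0,-0.748,1,0.583,-0.901,-0.1,0,0,-0.748,1]'

```text
time_s: 0.52
tcp_pos: [0.308, 0.5089, 0.2348]
tcp_rot: [-0.0, 0.323, 0.946, -0.0]
wrist_force: [-0.5, -0.6, 0.4]
grip_width: 0.0853
grip_force: 0.0
```

Emit:
move_arm --deltas '[0.583,-0.901,-0.1,0,0,-0.748,1,0.583,-0.901,-0.1,0,0,-0.748,1,0.583,-0.901,-0.1,0,0,-0.748,1,0.583,-0.901,-0.1,0,0,-0.748,1,0.583,-0.901,-0.1,0,0,-0.748,1]'

```text
time_s: 0.93
tcp_pos: [0.3669, 0.4184, 0.2251]
tcp_rot: [0.0, 0.444, 0.896, -0.0]
wrist_force: [0.6, 0.5, 0.2]
grip_width: 0.0851
grip_force: 0.0
```

Emit:
move_arm --deltas '[0.583,-0.901,-0.1,0,0,-0.748,1,0.583,-0.901,-0.1,0,0,-0.748,1,0.583,-0.901,-0.1,0,0,-0.748,1,0.583,-0.901,-0.1,0,0,-0.748,1,0.583,-0.901,-0.1,0,0,-0.748,1]'

```text
time_s: 1.35
tcp_pos: [0.4254, 0.3281, 0.2151]
tcp_rot: [0.0, 0.557, 0.83, 0.0]
wrist_force: [-0.2, 0.7, -0.4]
grip_width: 0.0855
grip_force: 0.0
```

Emit:
move_arm --deltas '[0.583,-0.901,-0.1,0,0,-0.748,1,0.583,-0.901,-0.1,0,0,-0.748,1,0.583,-0.901,-0.1,0,0,-0.748,1,0.583,-0.901,-0.1,0,0,-0.748,1,0.583,-0.901,-0.1,0,0,-0.748,1]'

```text
time_s: 1.77
tcp_pos: [0.4835, 0.2379, 0.2051]
tcp_rot: [0.0, 0.661, 0.751, 0.0]
wrist_force: [-0.9, 0.3, 0.6]
grip_width: 0.0856
grip_force: 0.0
```

Emit:
move_arm --deltas '[0.583,-0.901,-0.1,0,0,-0.748,1,0.583,-0.901,-0.1,0,0,-0.748,1,0.583,-0.901,-0.1,0,0,-0.748,1,0.583,-0.901,-0.1,0,0,-0.748,1,0.583,-0.901,-0.1,0,0,-0.748,1]'

```text
time_s: 2.18
tcp_pos: [0.5417, 0.1477, 0.1951]
tcp_rot: [0.0, 0.753, 0.658, 0.0]
wrist_force: [1.2, -0.5, 0.4]
grip_width: 0.085
grip_force: 0.0
```

Run:
```python
from h import *
a,P=cloud("wrist")
cv2.imwrite("pics/w1.png",a)
blob(P,(.45,.62,.095,.22),.074,.09,"pep")
blob(P,(.45,.62,-.03,.09),.055,.067,"sug")
blob(P,(.45,.62,-.04,.25),.0205,.0275,"rim")
s=ctrl.state();print(s["tcp_pos"],s["tcp_rot"],s["joints"])
```

```text
pep 4734 mean [542.5 151.3  81.1] rect c [542.4 149.2] sz [58.7 53.8] ang 80.6 zmed 80.5
sug 3403 mean [529.1  41.2  62.8] rect c [528.8  37.6] sz [62.  60.2] ang 82.5 zmed 63.1
rim 4007 mean [542.8 134.4  23.9] rect c [537.2 102.9] sz [212.1  80.1] ang 82.6 zmed 24.0
[0.54387741 0.14270614 0.19513021] [ 1.89562050e-03  7.55439280e-01  6.55215880e-01 -2.25564507e-04] [-0.64421153  0.4704905   0.40133283  1.83956546 -0.22786377  0.87587905
 -0.27724723]
```

View pics/w1.png

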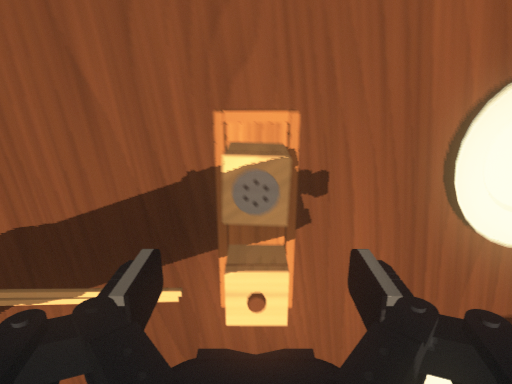

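The wrist view shows the pepper box (cap at 256,191) ahead of the sugar box (257,300), with the fingers to either side across the tray. Next I let the arm settle.

Emit:
move_arm --deltas '[0,0,0,0,0,0,1,0,0,0,0,0,0,1]'

```text
time_s: 2.4
tcp_pos: [0.5409, 0.1491, 0.1951]
tcp_rot: [-0.0, 0.752, 0.66, -0.0]
wrist_force: [-0.1, -0.2, 1.0]
grip_width: 0.0853
grip_force: 0.0
```

Run:
```python
from h import *
s=ctrl.state();print(s["tcp_pos"],s["tcp_rot"],abs(s["qd"]).max())
a,P=cloud("wrist")
blob(P,(.45,.62,.095,.22),.074,.09,"pep")
blob(P,(.45,.62,-.03,.09),.055,.067,"sug")
blob(P,(.45,.62,-.04,.25),.0205,.0275,"rim")
s=ctrl.state();print(s["tcp_pos"],s["tcp_rot"],abs(s["qd"]).max())
```

```text
[0.54091723 0.14909474 0.19509474] [-1.38985044e-04  7.51561359e-01  6.59663162e-01 -1.33704907e-04] 0.022974694482908516
pep 4750 mean [542.4 151.3  81.1] rect c [542.3 149.1] sz [58.8 54.1] ang 80.8 zmed 80.5
sug 3416 mean [529.2  41.   62.8] rect c [528.8  37.7] sz [62.  59.9] ang 82.5 zmed 63.1
rim 3977 mean [542.6 134.7  24. ] rect c [537.3 103.1] sz [211.5  80.2] ang 82.6 zmed 24.0
[0.54061795 0.14999105 0.19511639] [-3.26721964e-04  7.51042017e-01  6.60254329e-01 -4.62707824e-05] 0.016214471119357508
```

Emit:
move_arm --deltas '[0.01,0,-0.95,0,0,0,1,0.01,0,-0.95,0,0,0,1,0.01,0,-0.95,0,0,0,1,0.01,0,-0.95,0,0,0,1,0,0,-0.95,0,0,0,1]'

```text
time_s: 2.87
tcp_pos: [0.5413, 0.1511, 0.0995]
tcp_rot: [-0.0, 0.75, 0.661, 0.0]
wrist_force: [0.3, 0.4, -0.7]
grip_width: 0.0855
grip_force: 0.0
```

Emit:
move_arm --deltas '[0,0,-0.95,0,0,0,1,0,0,-0.95,0,0,0,1,0,0,-0.6,0,0,0,1,0,0,0,0,0,0,1,0,0,0,0,0,0,0.7]'

```text
time_s: 3.28
tcp_pos: [0.5414, 0.1502, 0.0502]
tcp_rot: [-0.0, 0.751, 0.661, -0.0]
wrist_force: [0.1, 0.1, -0.6]
grip_width: 0.0755
grip_force: 0.0
```

Emit:
move_arm --deltas '[0,0,0,0,0,0,0.5,0,0,0,0,0,0,0.5,0,0,0,0,0,0,0.5,0,0,0,0,0,0,0.5,0,0,0,0,0,0,0.5]'

```text
time_s: 3.7
tcp_pos: [0.5428, 0.1502, 0.0518]
tcp_rot: [0.0, 0.751, 0.66, 0.001]
wrist_force: [-1.5, 0.0, 6.5]
grip_width: 0.0536
grip_force: 63.6
```

Emit:
move_arm --deltas '[-0.064,-0.496,0,0,0,0,0.5,-0.064,-0.496,0,0,0,0,0.5,-0.064,-0.496,0,0,0,0,0.5,-0.064,-0.496,0,0,0,0,0.5,-0.064,-0.496,0,0,0,0,0.5]'

```text
time_s: 4.12
tcp_pos: [0.537, 0.1015, 0.0518]
tcp_rot: [0.0, 0.751, 0.661, 0.002]
wrist_force: [0.9, 3.7, 5.1]
grip_width: 0.0537
grip_force: 63.6
```

Emit:
move_arm --deltas '[0,0,0,0,0,0,0.5,-0.013,-0.1,0,0,0,0,0.5,-0.013,-0.1,0,0,0,0,0.5,0,0,0,0,0,0,0.5,0,0,0,0,0,0,0.5]'

```text
time_s: 4.53
tcp_pos: [0.5365, 0.0975, 0.0518]
tcp_rot: [0.0, 0.751, 0.66, 0.002]
wrist_force: [1.3, 2.1, 6.5]
grip_width: 0.0535
grip_force: 63.7
```

Emit:
move_arm --deltas '[-0.007,-0.05,0,0,0,0,0.5,-0.007,-0.05,0,0,0,0,0.5,-0.007,-0.05,0,0,0,0,0.5,0,0,0,0,0,0,0.5,0,0,0,0,0,0,0.5]'

```text
time_s: 4.95
tcp_pos: [0.5364, 0.0973, 0.0519]
tcp_rot: [-0.0, 0.75, 0.661, 0.003]
wrist_force: [1.5, 9.3, 5.7]
grip_width: 0.0536
grip_force: 63.4
```

Emit:
move_arm --deltas '[0,0,0,0,0,0,1,0,0,0,0,0,0,1,0,0,0,0,0,0,1,0,0,0,0,0,0,1,0,0,0.5,0,0,0,1]'

```text
time_s: 5.37
tcp_pos: [0.5329, 0.0924, 0.0591]
tcp_rot: [-0.001, 0.751, 0.66, -0.002]
wrist_force: [-0.2, -1.1, 0.2]
grip_width: 0.0853
grip_force: 0.0
```

Emit:
move_arm --deltas '[0,0,1,0,0,0,1,0,0,1,0,0,0,1,0,0,1,0,0,0,1,0,0,1,0,0,0,1,0,0,1,0,0,0,1]'

```text
time_s: 5.78
tcp_pos: [0.5342, 0.0927, 0.1619]
tcp_rot: [0.0, 0.751, 0.66, -0.0]
wrist_force: [-1.4, 0.4, -0.1]
grip_width: 0.0855
grip_force: 0.0
```

Run:
```python
from h import *
s=ctrl.state();print(s["tcp_pos"],s["time_s"])
for n in("wrist","top","scene"):
    a,P=cloud(n);print(n)
    if n=="wrist":cv2.imwrite("pics/w2.png",a)
    blob(P,(.45,.62,.064,.22),.074,.084,"pep")
    blob(P,(.45,.62,-.03,.068),.055,.067,"sug")
    blob(P,(.45,.62,-.04,.25),.0205,.0275,"rim")
    blob(P,(.4,.57,-.35,-.24),.078,.09,"tooth")
```

```text
[0.5341802  0.09270578 0.16189478] 5.7833
wrist
pep 6020 mean [537.7  98.8  81. ] rect c [537.3  96.7] sz [58.2 54. ] ang 82.0 zmed 80.5
sug 3965 mean [528.1  34.9  63.1] rect c [528.5  35.6] sz [57.5 60.3] ang 82.3 zmed 63.1
rim 5650 mean [541.2 146.1  23.9] rect c [537.2 103.1] sz [210.9  80.3] ang 82.6 zmed 23.9
tooth few 0
top
pep 223 mean [531.3  80.2  79.8] rect c [533.7  83.8] sz [33.3 53.8] ang 80.6 zmed 79.9
sug 574 mean [527.2  37.   62.6] rect c [527.   38.2] sz [61.1 60. ] ang 82.4 zmed 62.6
rim 388 mean [524.6  41.5  23.6] rect c [529.1  54.3] sz [113.6  79.9] ang 82.6 zmed 23.5
tooth 649 mean [ 466.4 -293.4   84.1] rect c [ 466.4 -293.8] sz [64.4 53.9] ang 26.4 zmed 84.1
scene
pep 384 mean [542.1  96.3  80.4] rect c [538.1  95. ] sz [58.6 58.5] ang 83.0 zmed 80.7
sug 439 mean [533.7  34.5  63. ] rect c [529.2  38.3] sz [65.1 65.2] ang 83.9 zmed 63.3
rim 625 mean [555.1 122.   24. ] rect c [537.6 101.4] sz [212.4  85. ] ang 82.2 zmed 24.0
tooth 359 mean [ 471.2 -294.3   84.3] rect c [ 468.2 -295.9] sz [70.6 54.4] ang 26.3 zmed 84.3
```

View pics/w2.png

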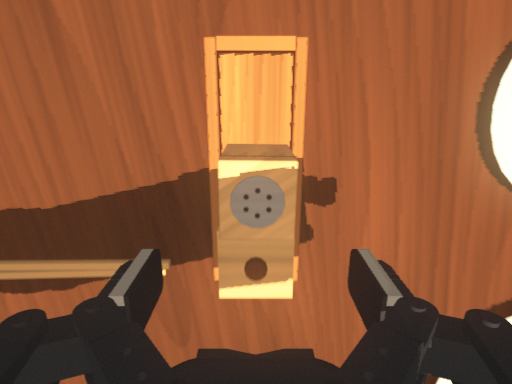

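The wrist view shows the pepper box (cap 257,202) flush to the sugar box (257,268). The freed space is at (256,100). Next, the toothpick box.

Emit:
move_arm --deltas '[-0.167,-0.967,0.1,0,0,-0.704,1,-0.167,-0.967,0.1,0,0,-0.704,1,-0.167,-0.967,0.1,0,0,-0.704,1,-0.167,-0.967,0.1,0,0,-0.704,1,-0.167,-0.967,0.1,0,0,-0.704,1]'

```text
time_s: 6.35
tcp_pos: [0.5168, -0.0064, 0.1702]
tcp_rot: [0.0, 0.828, 0.561, -0.001]
wrist_force: [0.1, -0.7, 0.4]
grip_width: 0.0857
grip_force: 0.0
```

Emit:
move_arm --deltas '[-0.167,-0.967,0.1,0,0,-0.704,1,-0.167,-0.967,0.1,0,0,-0.704,1,-0.167,-0.967,0.1,0,0,-0.704,1,-0.167,-0.967,0.1,0,0,-0.704,1,-0.167,-0.967,0.1,0,0,-0.704,1]'

```text
time_s: 6.77
tcp_pos: [0.5005, -0.1023, 0.1805]
tcp_rot: [0.0, 0.89, 0.455, 0.0]
wrist_force: [-0.1, -0.0, -0.9]
grip_width: 0.0853
grip_force: 0.0
```

Emit:
move_arm --deltas '[-0.167,-0.967,0.1,0,0,-0.704,1,-0.167,-0.967,0.1,0,0,-0.704,1,-0.167,-0.967,0.1,0,0,-0.704,1,-0.167,-0.967,0.1,0,0,-0.704,1,-0.167,-0.967,0.1,0,0,-0.704,1]'

```text
time_s: 7.18
tcp_pos: [0.4837, -0.1989, 0.1905]
tcp_rot: [0.0, 0.939, 0.343, 0.0]
wrist_force: [1.0, 0.2, 0.4]
grip_width: 0.0855
grip_force: 0.0
```

Emit:
move_arm --deltas '[-0.167,-0.967,0.1,0,0,-0.704,1,-0.167,-0.967,0.1,0,0,-0.704,1,-0.167,-0.967,0.1,0,0,-0.704,1,-0.167,-0.967,0.1,0,0,-0.704,1,-0.167,-0.967,0.1,0,0,-0.704,1]'

```text
time_s: 7.6
tcp_pos: [0.4668, -0.2955, 0.2005]
tcp_rot: [0.0, 0.974, 0.225, 0.0]
wrist_force: [1.1, -0.6, -1.0]
grip_width: 0.0854
grip_force: 0.0
```

Emit:
move_arm --deltas '[0,0,0,0,0,0,1,0,0,0,0,0,0,1,0,0,0,0,0,0,1]'

```text
time_s: 7.85
tcp_pos: [0.4674, -0.2934, 0.2001]
tcp_rot: [-0.0, 0.974, 0.228, -0.0]
wrist_force: [-0.7, 0.5, 0.0]
grip_width: 0.0855
grip_force: 0.0
```

Run:
```python
from h import *
s=ctrl.state();print(s["tcp_pos"],s["tcp_rot"],s["time_s"],s["joints"])
a,P=cloud("wrist")
blob(P,(.4,.57,-.35,-.24),.078,.09,"tooth")
blob(P,(.4,.54,-.2,-.11),.088,.11,"jar")
a,P=cloud("top")
blob(P,(.45,.62,.064,.22),.074,.084,"pep")
blob(P,(.45,.62,-.03,.068),.055,.067,"sug")
blob(P,(.45,.62,-.04,.25),.0205,.0275,"rim")
```

```text
[ 0.46741228 -0.29338733  0.20008521] [-3.87440349e-04  9.73756347e-01  2.27592673e-01 -4.96872184e-05] 7.85 [-0.03797434  0.50428845  0.68937642  1.87213613 -0.40110246  0.90799759
 -0.26896539]
tooth 5143 mean [ 469.7 -293.5   84.5] rect c [ 468.1 -294.3] sz [64.  54.1] ang 26.3 zmed 84.5
jar 3870 mean [ 472.6 -153.8   94.7] rect c [ 471.4 -153. ] sz [47.6 48. ] ang 57.6 zmed 94.9
pep 487 mean [535.3  96.   80.2] rect c [535.6  96.4] sz [58.1 53.8] ang 82.0 zmed 80.4
sug 581 mean [527.2  37.   62.7] rect c [526.8  38. ] sz [60.7 59.8] ang 82.8 zmed 62.8
rim 766 mean [534.4 102.5  23.8] rect c [535.4 103.4] sz [212.7  80. ] ang 82.6 zmed 23.7
```

Emit:
move_arm --deltas '[0,0,-0.95,0,0,0,1,0,0,-0.95,0,0,0,1,0,0,-0.95,0,0,0,1,0,0,-0.95,0,0,0,1,0,0,-0.95,0,0,0,1]'

```text
time_s: 8.37
tcp_pos: [0.468, -0.2925, 0.1043]
tcp_rot: [-0.0, 0.974, 0.229, 0.0]
wrist_force: [0.4, -0.6, 0.6]
grip_width: 0.0855
grip_force: 0.0
```

Emit:
move_arm --deltas '[0,0,-0.95,0,0,0,1,0,0,-0.95,0,0,0,1,0,0,-0.7,0,0,0,1,0,0,-0.4,0,0,0,1,0,0,0,0,0,0,0.8]'

```text
time_s: 8.78
tcp_pos: [0.4669, -0.2926, 0.0439]
tcp_rot: [-0.001, 0.974, 0.228, -0.001]
wrist_force: [-0.1, 0.2, -0.7]
grip_width: 0.0754
grip_force: 0.0
```

Emit:
move_arm --deltas '[0,0,0,0,0,0,0.5,0,0,0,0,0,0,0.5,0,0,0,0,0,0,0.5,0,0,0,0,0,0,0.5,0,0,0,0,0,0,0.5]'

```text
time_s: 9.2
tcp_pos: [0.4682, -0.294, 0.0463]
tcp_rot: [0.0, 0.974, 0.228, 0.001]
wrist_force: [-1.1, 0.3, 6.6]
grip_width: 0.0534
grip_force: 61.6
```

Emit:
move_arm --deltas '[0,0,0.5,0,0,0,0.5,0,0,0.9,0,0,0,0.5,0,0,0.9,0,0,0,0.5,0,0,0.9,0,0,0,0.5,0,0,0.9,0,0,0,0.5]'

```text
time_s: 9.62
tcp_pos: [0.4671, -0.2934, 0.1284]
tcp_rot: [-0.0, 0.974, 0.228, -0.0]
wrist_force: [-0.5, -0.2, -3.3]
grip_width: 0.0538
grip_force: 60.9
```

Emit:
move_arm --deltas '[0,0,0.9,0,0,0,0.5,0,0,0.9,0,0,0,0.5,0,0,0.6,0,0,0,0.5,0,0,0,0,0,0,0.5,0,0,0,0,0,0,0.5]'

```text
time_s: 10.03
tcp_pos: [0.4677, -0.2934, 0.1755]
tcp_rot: [0.0, 0.974, 0.228, 0.0]
wrist_force: [-0.8, 1.0, -3.7]
grip_width: 0.0536
grip_force: 61.0
```

Run:
```python
from h import *
s=ctrl.state();print(s["tcp_pos"],s["tcp_rot"],s["time_s"],s["wrist_force"])
for n in("wrist","top"):
    a,P=cloud(n)
    if n=="wrist":cv2.imwrite("pics/w3.png",a)
    q=blob(P,(.4,.57,-.37,-.22),.18,.24,n)
```

```text
[ 0.46765074 -0.29343084  0.17546228] [5.20240402e-05 9.73716676e-01 2.27762397e-01 3.51251180e-04] 10.0333 [-0.78258622  1.04637331 -3.70812829]
wrist 44203 mean [ 479.6 -287.8  217.6] rect c [ 476.4 -289.3] sz [ 45.8 127.4] ang 26.0 zmed 214.8
top 171 mean [ 473.9 -262.6  211.5] rect c [ 478.3 -266. ] sz [21.9 85.7] ang 52.0 zmed 212.0
```

View pics/w3.png

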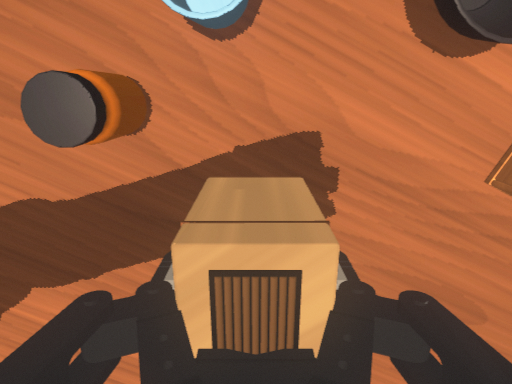

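The toothpick box is held squarely between the pads, upright, with its recess at (255,312). The jar (60,107) and cup (205,10) are clear. Now carrying it to the caddy.

Emit:
move_arm --deltas '[0.152,0.91,0,0,0,0.563,0.5,0.152,0.91,0,0,0,0.563,0.5,0.152,0.91,0,0,0,0.563,0.5,0.152,0.91,0,0,0,0.563,0.5,0.152,0.91,0,0,0,0.563,0.5]'

```text
time_s: 10.55
tcp_pos: [0.482, -0.2015, 0.1741]
tcp_rot: [-0.001, 0.946, 0.323, -0.001]
wrist_force: [0.1, 0.3, -3.2]
grip_width: 0.0532
grip_force: 61.2
```

Emit:
move_arm --deltas '[0.152,0.91,0,0,0,0.563,0.5,0.152,0.91,0,0,0,0.563,0.5,0.152,0.91,0,0,0,0.563,0.5,0.152,0.91,0,0,0,0.563,0.5,0.152,0.91,0,0,0,0.563,0.5]'

```text
time_s: 10.97
tcp_pos: [0.4972, -0.1107, 0.1742]
tcp_rot: [-0.0, 0.91, 0.414, -0.001]
wrist_force: [0.3, -0.2, -3.1]
grip_width: 0.0534
grip_force: 61.2
```

Emit:
move_arm --deltas '[0.152,0.91,0,0,0,0.563,0.5,0.152,0.91,0,0,0,0.563,0.5,0.152,0.91,0,0,0,0.563,0.5,0.152,0.91,0,0,0,0.563,0.5,0.152,0.91,0,0,0,0.563,0.5]'

```text
time_s: 11.38
tcp_pos: [0.5124, -0.0197, 0.1742]
tcp_rot: [-0.0, 0.865, 0.502, -0.001]
wrist_force: [0.2, 0.9, -2.5]
grip_width: 0.0534
grip_force: 61.2
```

Emit:
move_arm --deltas '[0.152,0.91,0,0,0,0.563,0.5,0.152,0.91,0,0,0,0.563,0.5,0.152,0.91,0,0,0,0.563,0.5,0.152,0.91,0,0,0,0.563,0.5,0.152,0.91,0,0,0,0.563,0.5]'

```text
time_s: 11.8
tcp_pos: [0.5286, 0.0721, 0.1752]
tcp_rot: [-0.0, 0.811, 0.585, -0.0]
wrist_force: [0.2, 0.2, -2.5]
grip_width: 0.0532
grip_force: 61.2
```

Emit:
move_arm --deltas '[0.152,0.91,0,0,0,0.563,0.5,0.152,0.91,0,0,0,0.563,0.5,0.152,0.91,0,0,0,0.563,0.5,0.152,0.91,0,0,0,0.563,0.5,0.152,0.91,0,0,0,0.563,0.5]'

```text
time_s: 12.22
tcp_pos: [0.5438, 0.1632, 0.1753]
tcp_rot: [-0.0, 0.75, 0.662, -0.0]
wrist_force: [-0.7, -0.1, -2.5]
grip_width: 0.0536
grip_force: 61.2
```

Emit:
move_arm --deltas '[0,0,0,0,0,0,0.5,0,0,0,0,0,0,0.5,0,0,0,0,0,0,0.5,0,0,0,0,0,0,0.5]'

```text
time_s: 12.55
tcp_pos: [0.5436, 0.1604, 0.1752]
tcp_rot: [0.0, 0.752, 0.66, -0.0]
wrist_force: [-0.2, -0.8, -3.5]
grip_width: 0.0537
grip_force: 61.2
```

Run:
```python
from h import *
s=ctrl.state();print(s["tcp_pos"],s["tcp_rot"],s["time_s"],s["wrist_force"])
a,P=cloud("scene");cv2.imwrite("pics/s4.png",cv2.resize(a[120:300,220:440],None,fx=3,fy=3))
a,P=cloud("wrist");cv2.imwrite("pics/w4.png",a)
```

```text
[0.54359251 0.16042675 0.17522991] [ 2.16961537e-04  7.51511037e-01  6.59720398e-01 -3.33789603e-04] 12.55 [-0.21547872 -0.82292746 -3.4932682 ]
```

View pics/s4.png

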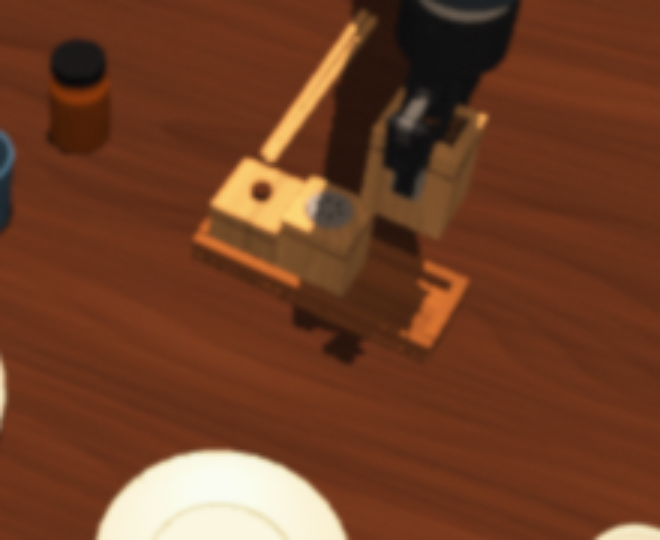

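The scene crop shows the toothpick box hanging over the free bay (390,270), beside the pepper box (cap 330,210). Lowering it slowly.

Emit:
move_arm --deltas '[0,0.05,-0.6,0,0,0,0.5,0,0,-0.6,0,0,0,0.5,0,0,-0.6,0,0,0,0.5,0,0,-0.6,0,0,0,0.5,0,0,-0.6,0,0,0,0.5]'

```text
time_s: 13.07
tcp_pos: [0.543, 0.1621, 0.1134]
tcp_rot: [-0.0, 0.751, 0.66, -0.001]
wrist_force: [0.1, 0.8, -3.6]
grip_width: 0.0529
grip_force: 61.2
```

Emit:
move_arm --deltas '[0,0,-0.6,0,0,0,0.5,0,0,-0.6,0,0,0,0.5,0,0,-0.4,0,0,0,0.5,0,0,0,0,0,0,0.5,0,0,0,0,0,0,0.5]'

```text
time_s: 13.48
tcp_pos: [0.5434, 0.1622, 0.0828]
tcp_rot: [-0.0, 0.751, 0.66, -0.0]
wrist_force: [0.3, -0.1, -2.6]
grip_width: 0.0536
grip_force: 61.2
```

Emit:
move_arm --deltas '[0.025,0,-0.3,0,0,0,0.5,0,0,-0.3,0,0,0,0.5,0,0,-0.3,0,0,0,0.5,0,0,-0.3,0,0,0,0.5,0,0,0,0,0,0,0.5]'

```text
time_s: 13.9
tcp_pos: [0.5431, 0.1621, 0.058]
tcp_rot: [-0.0, 0.751, 0.66, -0.001]
wrist_force: [0.2, -0.3, -3.0]
grip_width: 0.0535
grip_force: 61.2
```

Emit:
move_arm --deltas '[0,0,-0.1,0,0,0,0.5,0,0,-0.08,0,0,0,0.5,0,0,0,0,0,0,0.5,0,0,0,0,0,0,0.5]'

```text
time_s: 14.23
tcp_pos: [0.5442, 0.1624, 0.0558]
tcp_rot: [0.0, 0.751, 0.66, 0.0]
wrist_force: [0.4, -0.2, -3.3]
grip_width: 0.0536
grip_force: 61.2
```

Emit:
move_arm --deltas '[0,0,-0.05,0,0,0,0.5,0,0,-0.05,0,0,0,0.5,0,0,0,0,0,0,0.5,-0.013,-0.1,0,0,0,0,0.5,-0.013,-0.1,0,0,0,0,0.5]'

```text
time_s: 14.65
tcp_pos: [0.5444, 0.1595, 0.0543]
tcp_rot: [-0.0, 0.751, 0.66, 0.001]
wrist_force: [0.8, 3.4, 3.4]
grip_width: 0.0531
grip_force: 61.9
```

Emit:
move_arm --deltas '[-0.007,-0.05,0,0,0,0,0.5,0,0,0,0,0,0,0.5,0,0,0,0,0,0,0.5]'

```text
time_s: 14.9
tcp_pos: [0.5443, 0.158, 0.0543]
tcp_rot: [0.0, 0.751, 0.66, 0.001]
wrist_force: [-0.2, 2.4, 5.8]
grip_width: 0.0535
grip_force: 62.1
```

Seated on the floor; push on until contact.

Emit:
move_arm --deltas '[-0.007,-0.05,0,0,0,0,0.5,-0.007,-0.05,0,0,0,0,0.5,0,0,0,0,0,0,0.5,0,0,0,0,0,0,0.5]'

```text
time_s: 15.23
tcp_pos: [0.5442, 0.1576, 0.0543]
tcp_rot: [-0.0, 0.751, 0.661, 0.002]
wrist_force: [0.3, 7.0, 3.8]
grip_width: 0.0532
grip_force: 61.9
```

Emit:
move_arm --deltas '[-0.007,-0.05,0,0,0,0,0.5,-0.007,-0.05,0,0,0,0,0.5,0,0,0,0,0,0,0.5,0,0,0,0,0,0,0.5]'

```text
time_s: 15.57
tcp_pos: [0.5441, 0.1576, 0.0544]
tcp_rot: [-0.001, 0.75, 0.661, 0.003]
wrist_force: [2.0, 12.0, 2.7]
grip_width: 0.0536
grip_force: 61.9
```

Emit:
move_arm --deltas '[0,0,0,0,0,0,1,0,0,0,0,0,0,1,0,0,0,0,0,0,1,0,0,0,0,0,0,1,0,0,0.5,0,0,0,1]'

```text
time_s: 15.98
tcp_pos: [0.5413, 0.1522, 0.0623]
tcp_rot: [-0.0, 0.751, 0.66, -0.002]
wrist_force: [-1.0, -0.5, -0.9]
grip_width: 0.0854
grip_force: 0.0
```

Emit:
move_arm --deltas '[0,0,1,0,0,0,1,0,0,1,0,0,0,1,0,0,1,0,0,0,1,0,0,1,0,0,0,1,0,0,1,0,0,0,1]'

```text
time_s: 16.4
tcp_pos: [0.5427, 0.1528, 0.1653]
tcp_rot: [0.0, 0.751, 0.66, -0.0]
wrist_force: [-0.7, 0.7, 0.3]
grip_width: 0.0858
grip_force: 0.0
```

Emit:
move_arm --deltas '[0,0.5,0.8,0,0,0,1,0,0.5,0,0,0,0,1,0,0,0,0,0,0,1,0,0,0,0,0,0,1]'

```text
time_s: 16.73
tcp_pos: [0.5422, 0.1737, 0.1792]
tcp_rot: [-0.0, 0.751, 0.661, -0.0]
wrist_force: [0.1, -0.0, -0.1]
grip_width: 0.0855
grip_force: 0.0
```

Run:
```python
from h import *
s=ctrl.state();print(s["tcp_pos"],s["time_s"])
for n in("wrist","top","scene"):
    a,P=cloud(n);print(n)
    if n=="wrist":cv2.imwrite("pics/w5.png",a)
    blob(P,(.45,.62,.05,.125),.073,.0825,"pep")
    blob(P,(.45,.62,.128,.22),.079,.09,"tooth")
    blob(P,(.45,.62,-.03,.066),.055,.067,"sug")
    blob(P,(.45,.62,-.04,.25),.0205,.0275,"rim")
```

```text
[0.54218938 0.17373802 0.1792259 ] 16.7333
wrist
pep 2223 mean [537.1  93.9  80.3] rect c [536.9  93.1] sz [51.6 54.2] ang 83.3 zmed 80.2
tooth 296 mean [549.1 187.9  84.9] rect c [546.1 163.3] sz [51.2 54. ] ang 82.6 zmed 84.6
sug 1932 mean [528.2  36.6  63.2] rect c [528.2  35.4] sz [45.6 64.8] ang 75.0 zmed 63.2
rim 3303 mean [536.4 146.9  23.9] rect c [537.4 103.8] sz [210.8  80.3] ang 82.6 zmed 23.9
top
pep 441 mean [535.6  95.1  79.6] rect c [535.5  96.7] sz [59.4 53.8] ang 82.6 zmed 79.8
tooth 104 mean [543.3 157.7  88.7] rect c [543.4 157.1] sz [65.  52.8] ang 81.4 zmed 89.2
sug 563 mean [527.4  36.5  62.6] rect c [527.   38.6] sz [61.8 59.9] ang 82.8 zmed 62.7
rim 664 mean [530.8  93.1  23.7] rect c [535.3 103.1] sz [212.2  79.9] ang 82.6 zmed 23.6
scene
pep 295 mean [543.2  93.2  79.7] rect c [538.1  96.1] sz [61.6 58.9] ang 83.7 zmed 80.0
tooth 103 mean [566.7 161.1  85.2] rect c [546.7 159.6] sz [56. 57.] ang 82.1 zmed 85.6
sug 432 mean [533.3  34.3  62.9] rect c [528.8  36.9] sz [65.7 63.7] ang 82.4 zmed 63.1
rim 590 mean [565.1 120.6  24.1] rect c [541.3 100.8] sz [214.3  82.5] ang 85.2 zmed 24.2
```

View pics/w5.png

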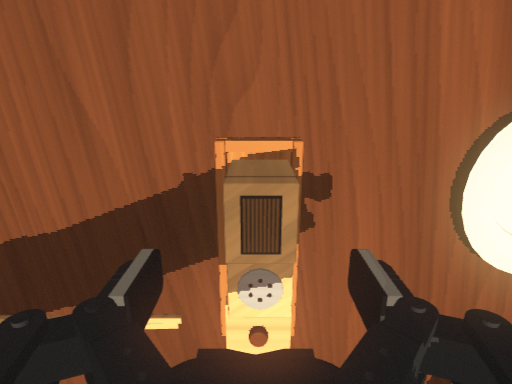

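The wrist view shows toothpick box (261,225), pepper box (260,288) and sugar box (258,336) in one closed row. I'll verify with the right height window (toothpick top at 92 mm).

Run:
```python
from h import *
for n in("wrist","top"):
    a,P=cloud(n);print(n)
    blob(P,(.45,.62,.05,.13),.074,.0845,"pep")
    blob(P,(.45,.62,.1,.22),.087,.1,"tooth")
    blob(P,(.45,.62,-.04,.25),.0205,.0275,"rim")
    blob(P,(.4,.54,-.2,-.11),.088,.11,"jar")
    blob(P,(.53,.66,-.25,-.13),.068,.082,"cup")
```

```text
wrist
pep 3497 mean [537.2  95.   81.3] rect c [536.9  93.4] sz [52.2 54. ] ang 82.8 zmed 80.7
tooth 6048 mean [545.6 159.2  92.5] rect c [545.3 157. ] sz [64.1 54. ] ang 82.8 zmed 92.5
rim 3282 mean [536.9 146.4  23.9] rect c [537.4 103.6] sz [211.   80.3] ang 82.6 zmed 24.0
jar few 0
cup few 0
top
pep 530 mean [535.4  96.   80.3] rect c [535.6  96.3] sz [59.6 54. ] ang 82.8 zmed 80.5
tooth 640 mean [543.2 155.6  92.2] rect c [542.1 146.1] sz [85.6 53.8] ang 82.9 zmed 92.2
rim 677 mean [531.7  91.3  23.8] rect c [535.4 103.3] sz [212.1  79.9] ang 82.6 zmed 23.6
jar 343 mean [ 470.1 -151.8   94.4] rect c [ 470. -152.] sz [45.7 45.5] ang 44.6 zmed 94.5
cup 180 mean [ 594.2 -194.6   74.2] rect c [ 592.8 -193.3] sz [68.4 69. ] ang 89.2 zmed 74.3
```

```bash
python3 -c "
from rig import ctrl
print(ctrl.close_job())"
```

```text
the job is handed in; nothing more can be done
None
```

The job is handed in: the last camera check put the pepper box flush against the sugar box and the toothpick box flush against the pepper box, each within about 1 mm, and the jar and cup had not moved (I did not re-measure the soup bowl, but the arm stayed well clear of it); no verdict was returned.

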